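Draw one glass ball and bring it to the tray

ROBOT

A 7-joint arm with a two-finger parallel gripper is mounted at the origin on a cart in front of the work surface, level with it; the furniture and walls round the work are solid. World frame = base frame: x ahead of the robot, y to its left, z up, the work surface at z = 0. Lengths are in mm, angles in rad, forces in N, time in s.
With the tool pointing down it reaches from about 425 to 875 mm from the base axis. Payload 4.7 kg.
Tool frame: the origin (TCP) lies midway between the tips of the shut fingers; the grasp point (between the pads) lies 19 mm behind it; z points along the fingers, y is the line along which they close (so a half turn about z gives the same grasp; the last joint's range is limited). The gripper opens to 85 mm and grips with 20 to 120 N. Pads are 22 mm wide; open, the fingers measure 114 mm over their backs; the gripper's body (76 mm by 85 mm) begins 54 mm behind the grasp point. The pads swing forward as they close: fully open they stand 13 mm farther back than shut.
Start: joints at [-1.091, 0.321, -0.07, 1.45, 0.023, 1.371, -0.057], TCP at [291.968, 580.758, 231.349] pointing down, gripper open.
Joint ranges: [-2.86, 2.86], [-0.3, 2.09], [-1.38, 1.24], [0.06, 2.45], [-1.56, 4.7], [0.09, 2.05], [-2.69, 2.69]. Speed limits (rad/s): [2.57, 2.57, 3.14, 3.14, 3.14, 3.14, 3.14].

INTERFACE

Orientations are given as [roll, pitch, yaw] about the fixed x, y, z axes, in that order (R = Rz(yaw) Ry(pitch) Rx(roll)).
In Python, from station import manip gives the robot as it stands.
- The arm moves only by the tool arm_command, never from a script. Its arguments are lists of equal length, an entry for each row: "delta_pos": the shift along the tool's x, y, z in m, a list of three; "twist": the turn about the tool's z in rad; "claw": the opening, from 0 (shut) to 1 (fully open). A call has 1 to 12 rows; each row is the pose to reach, as a shift and turn from the pose commanded when the call began, along the tool's axes at that moment; what a row does not reach only later rows make up. A row lasts 1/8 s, in which the tool goes at most 62.5 mm and 10.7 degrees, less where a joint would pass 70% of its speed; a pose out of reach is approached as far as the arm can. A call with a gripper value outside its range is refused whole. The fingers move at their own pace and stop on an object; the grip force is fixed at half the most. Time passes only in rows, so rows that repeat a pose let the fingers close. It gives the time, the measured TCP pose, the force, the opening and the grip force at its end, in the units of the state.
- manip.state(): the state, without advancing time (a new reading comes with each control period).
- manip.camera(name): name is "side" or "top"; returns the picture (480x640x3 uint8, red, green, blue); there is no depth.
- manip.calibration(name): a dict with "K" (3x3 intrinsics, pixels), "k1" (the pictures are not rectified: a ray, as slopes to the right and down, at radius r is drawn at 1 + k1 r^2 times it, then the intrinsics apply), "xyz" and "orientation" of the camera in the world. Camera axes: x right, y down, z forward; pixel columns grow to the right and rows downward; lengths in mm; the calibration is good to about 2 mm. A picture is of the moment at which its call begins. calibration takes no time and is no camera call.
- manip.hand_in(): hands the job in; it is judged then, once.
The state is a dict: "time": time; "joints": joint angles; "joint_velocities": joint speeds; "tau": joint torques, N m; "eef_pos": TCP position; "eef_rot": TCP orientation; "ft_force": force on the tool from outside, world axes, zero at the start; "torque": the same for the moment, N m; "gripper_width": opening from 0.0 (shut) to 1.0 (fully open); "grasp_force": force on a finger pad.
Only numpy, scipy, OpenCV 4.12 (cv2) and the standard library are available. Lean on these libraries where they do the work, as an engineer would, in place of code of your own. Each camera call takes 0.05 s, during which the arm holds its last target. There are 200 camera calls.

TASK

Pull the sprung lever of the ball dispenser once through its whole stroke so that one glass ball drops into the dish below, and ease the lever slowly back home instead of letting it snap. Then take the dish, which has an upright handle, draw it out from under the dispenser, lift it and turn it level a quarter turn from how it stood, towards the side where the open wooden tray is, keeping the ball in the middle. Finish still holding the dish still and level a hand's breadth or so above the table with the tip of its spout over the tray, ready to pour but with the ball still in the middle; the other ball stays in the dispenser and the things lying around stay where they are.

Things in the scene. Friction and masses are not known exactly. Their poses are not given: they have to be found in the camera images.
- dispenser: fixed dispenser: grey foot and column at the back, aluminium shelf (underside 55, top 63 above the table) overhanging to the front, on it a brass slide (to z 84) with a lever. Origin on the table below the lever's upright axis; x to the back, z up; yaw within 0.2 rad. The shelf spans x -76 to +77, y -68 to +33 mm. A steel post at x +50, y -28, 117 high, carries the clear tube
- outlet (a point): centre of the outlet hole at the underside of the shelf (dispenser x -55, y 0, z 55 mm), right above the dish
- tube (a point): point on the axis of the upright clear tube (29 mm outside, 88 to 128 above the table; dispenser x -35, y -42), 96 mm above the table, about where the upper ball lies at the start. The slide's pocket, with the lower ball, is below the tube when the lever is home and over the outlet at full stroke
- lever (a joint): lever swing about the upright axis: 0 home, 0.873 rad full stroke at the stop; grows clockwise from above: the handle, at the right (-y) of the axis when home, comes towards the robot. A spring drives it home (1 N at the handle when home, 4.5 N at full stroke) with drag 0.15 N m s/rad. The ball drops near full stroke. Returning faster than 1.6 rad/s is snapping; let go the last 0.1 rad at most
- lever_grip (a point): centre of the lever's upright round wooden handle, 16 mm in diameter, from 88 to 146 mm above the table; this point is 120 mm above the table and 140 mm from the axis
- lever_axis (a point): point on the lever's upright axis, 120 mm above the table (nothing is there above 94 mm)
- dish: loose round dished aluminium plate, 124 mm across, 20 high, 0.13 to 0.21 kg, on the table under the outlet. Origin: centre of its underside. x points from handle to spout (at the start to the back, within 0.06 rad of the dispenser's x), z up. The inside rises 6 degrees to radius 28 mm, then 20 degrees to the rim; a ball rests in the middle, its centre 16 mm above the underside
- dish_grip (a point): point to take the dish's handle: an upright wooden post 115 mm from the dish centre on the side away from the spout, 26 mm along the dish's x, 16 mm along its y, from the table up to 70 mm; this point is 48 mm above the underside
- dish_spout (a point): tip of the dish's short spout, 73 mm from the dish centre along +x of the dish, 20 mm above its underside
- ball_low: green glass ball, 22 mm in diameter, 14 g: the lower one of two, in the slide's pocket at the start; this is the one to draw
- ball_low_center (a point): centre of the lower ball
- ball_high_center (a point): centre of the spare ball (22 mm, 14 g) that lies on the lower one in the clear tube at the start, and drops 21 mm into the pocket when the lever comes home
- tray: the fixed open square wooden tray, 120x120x22 with 6 mm walls, near the robot on the left or the right; origin: centre of its underside; x, y along its sides
- nail_tin: flat hinged tin, 83x115x28, a bystander; origin: centre of its underside
- solder_spool: spool of solder wire standing on its flange, 56 across, 40 high, a bystander; origin: centre of its underside
- fid: boxwood spindle 151 long, 18 thick, a bystander; origin: centre of its underside
- eraser: eraser in a card sleeve 20x42x13, a bystander; origin: centre of its underside
- flux_jar: small white-capped jar, 47 across, 59 high, a bystander; origin: centre of its underside
- foil_roll_a: flat roll of copper foil, 72 across, 6 high, a bystander; origin: centre of its underside
Things that resemble listed ones, but are neither listed nor needed, are in the scene too. Leave any blue or red look-alike of the tray alone. Of the things shaped like the dish, the aluminium one is meant.

How it is judged:
By the outcome, as a careful person would: the job done as asked, in the order asked, and still so for the second after the job is handed in, while the arm keeps its last pose, push and grip.
It also fails if it takes over 64 s, if anything falls off the work surface, if the arm or the gripper's body presses on something with over 40 N, if the wrist force passes 120 N, or if a joint passes its speed limit or range.

## Working session

There is one attempt and no reset: what is moved stays moved. The work goes in short steps, Python scripts to look and compute and a tool call to move; the robot and the scene stay as the last step left them, time stands still between calls to the robot, and variables do not carry over. Pictures are saved under pics/ and viewed, at most 10 in all, crops included, and the job is handed in when it is done.

Besides the shell and the picture viewer there is one more tool, called after "Emit:" as name(argument=value, ...), one argument or row to a line, values as JSON. arm_command: Moves the arm, as the interface text tells. Its arguments: {"type":"object","properties":{"delta_pos":{"type":"array","items":{"type":"array","items":{"type":"number"}}},"twist":{"type":"array","items":{"type":"number"}},"claw":{"type":"array","items":{"type":"number"}}},"required":["delta_pos","twist","claw"]}

```bash
mkdir -p pics; cat > h.py <<'E'
import numpy as np, cv2
from scipy.spatial.transform import Rotation as R
from station import manip
def cal(n):
    c=manip.calibration(n); return np.array(c["K"],float),c["k1"],np.array(c["xyz"],float),R.from_euler('xyz',c["orientation"]).as_matrix()
def ray(n,u,v):
    K,k1,t,M=cal(n); p=cv2.undistortPoints(np.array([[[u,v]]],float),K,np.array([k1,0,0,0,0.]))[0,0]
    return t,M@np.array([p[0],p[1],1])
def at(n,u,v,z):
    t,d=ray(n,u,v); return (t+d*(z-t[2])/d[2]).round(1)
def proj(n,P):
    K,k1,t,M=cal(n); q=(np.atleast_2d(P)-t)@M
    return cv2.projectPoints(q.reshape(-1,1,3),np.zeros(3),np.zeros(3),K,np.array([k1,0,0,0,0.]))[0][:,0].round(1)
def pic(n,f,box=None,s=1):
    im=manip.camera(n)[:,:,::-1]
    if box: im=im[box[1]:box[3],box[0]:box[2]]
    cv2.imwrite('pics/'+f,cv2.resize(im,None,fx=s,fy=s,interpolation=cv2.INTER_CUBIC))
E
python3 - <<'E'
from h import *
for n in("top","side"): pic(n,n+"0.png"); print(manip.calibration(n))
print(manip.state())
E
```

```text
{'K': array([[485.73268995,   0.        , 325.38436202],
       [  0.        , 485.73268995, 238.88940707],
       [  0.        ,   0.        ,   1.        ]]), 'k1': -0.0825367103265304, 'xyz': array([ 432.29865848,   18.9761776 , 1195.24843455]), 'orientation': array([-2.97730178,  0.00637932, -1.59715546])}
{'K': array([[616.35969797,   0.        , 311.88128669],
       [  0.        , 616.35969797, 232.82862785],
       [  0.        ,   0.        ,   1.        ]]), 'k1': -0.17141997753009672, 'xyz': array([ 443.24886348, 1358.46865668,  817.65124921]), 'orientation': array([-2.05556284,  0.00915059, -3.02893331])}
{'time': 0.1, 'joints': array([-1.09088541,  0.32173195, -0.07008046,  1.45154031,  0.0225511 ,
        1.37082728, -0.05687237]), 'joint_velocities': array([ 0.00087931, -0.00076792,  0.00053434, -0.0003557 ,  0.00065138,
       -0.00316747, -0.00100307]), 'tau': array([-4.24824511e-04, -4.94881153e+01, -3.84272179e-01, -3.15207767e+01,
        1.31600254e-02,  7.40004703e-03, -2.78229305e-05]), 'eef_pos': array([291.75765885, 580.29829135, 230.35020208]), 'eef_rot': array([-3.13987239e+00,  4.79418619e-05,  2.67582319e+00]), 'ft_force': array([-0.34747821,  0.03465582,  0.35038241]), 'torque': array([ 0.04179002,  0.01928241, -0.00427632]), 'grasp_force': 0.0, 'gripper_width': 0.9971303435592586}
```

View pics/top0.png

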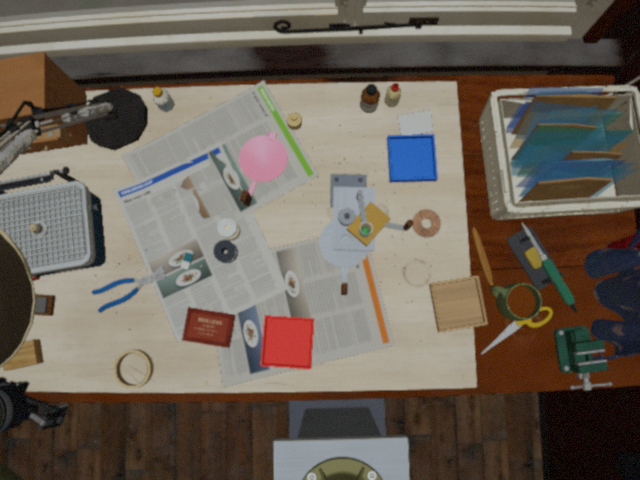

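View pics/side0.png

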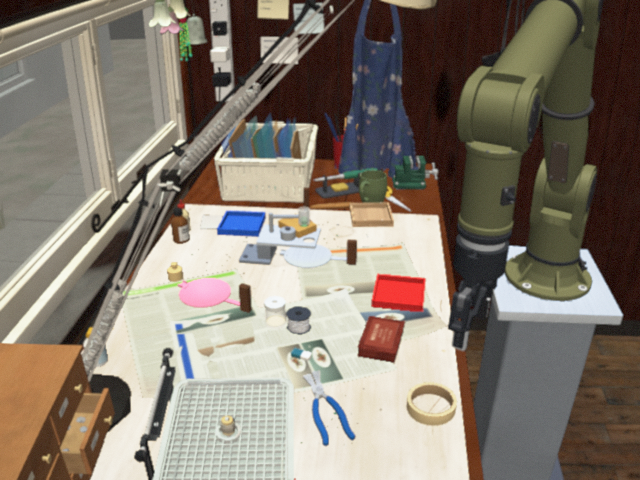

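Top: dispenser at about (350,215), lever handle near (407,225), dish centre (345,245) with its handle at (344,289), and the wooden tray at (458,303), on the robot's right. I'll enlarge these areas next.

```bash
python3 - <<'E'
from h import *
pic("top","top1.png",(300,160,500,335),4); pic("side","side1.png",(225,185,425,285),4)
E
```

```text
(no output)
```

View pics/top1.png

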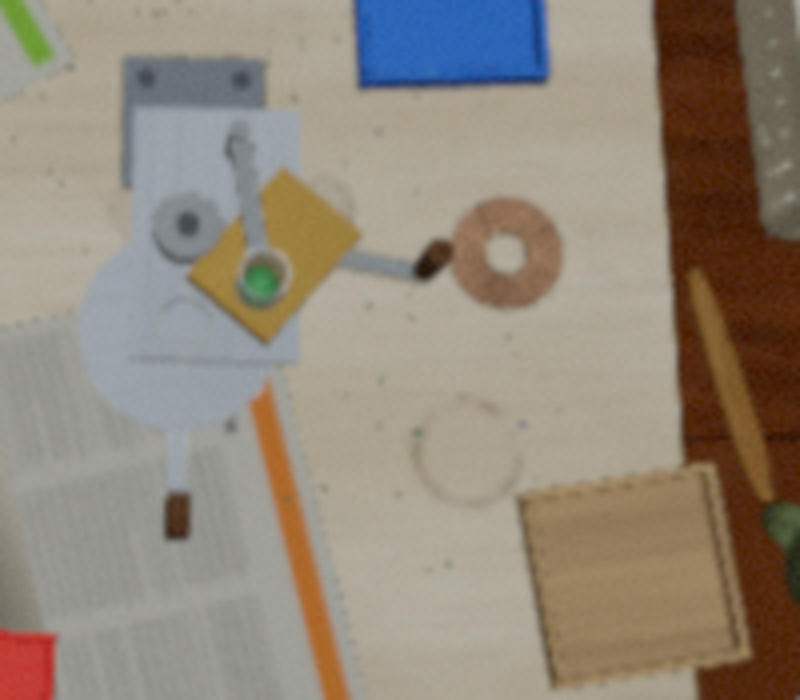

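View pics/side1.png

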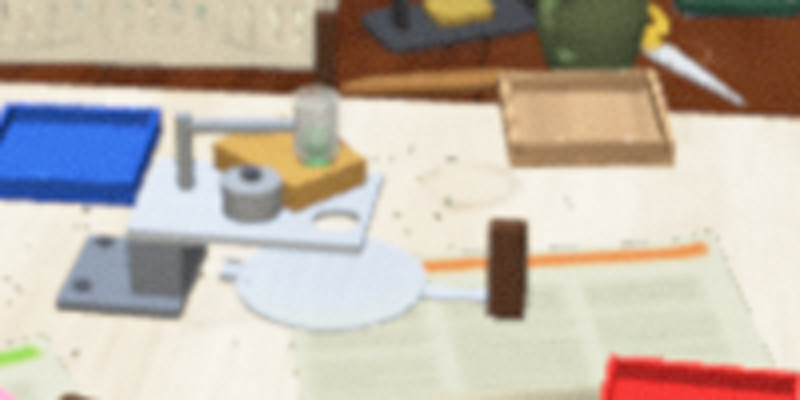

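Top crop: shelf corners at crop (130,358), (299,362), (298,110), (133,107); hub (188,222); lever handle top (441,247); dish handle top about (177,500); tray rim corners (518,493), (712,465), (748,655), (553,687). The side crop confirms the dish handle at (507,225).

```bash
python3 - <<'E'
from h import *
f=lambda x,y:(300+(x-1.5)/4,160+(y-1.5)/4)
T=lambda x,y,z:at("top",*f(x,y),z)
W=np.array([T(x,y,63)[:2] for x,y in[(130,358),(299,362),(298,110),(133,107)]])
L=np.array([(-76,33),(-76,-68),(77,-68),(77,33)],float)
A=W-W.mean(0);B=L-L.mean(0)
yaw=np.arctan2((B[:,0]*A[:,1]-B[:,1]*A[:,0]).sum(),(A*B).sum())
Rm=np.array([[np.cos(yaw),-np.sin(yaw)],[np.sin(yaw),np.cos(yaw)]])
o=W.mean(0)-Rm@L.mean(0)
print("disp",o,yaw,(L@Rm.T+o-W).round(1).tolist())
print("hub",T(188,222,94)); print("lev top",T(441,247,146),"bot",T(423,271,90))
print("outlet",o+Rm@[-55,0])
for q in(0,.873):
  print("lever pred",q,o+140*np.array([np.cos(yaw-np.pi/2-q),np.sin(yaw-np.pi/2-q)]))
print("dish left",T(78,333,18),"front",T(182,430,18),"handle top front corners",T(165,494,70),T(190,494,70),T(165,537,0),T(188,537,0), T(190,518,70))
print("handle side top",at("side",225+507/4,185+222/4,70))
tr=np.array([T(*c,22) for c in[(518,493),(712,465),(748,655),(553,687)]]);print("tray",tr,tr.mean(0))
print("foil",T(507,253,6),"fid",T(697,270,9),T(768,495,9))
print("red tray",at("top",263,318,22),at("top",313,318,22))
E
```

```text
disp [669.37455396 -29.21963731] -0.04281854978518626 [[-0.4, 1.0], [0.3, -0.6], [0.2, -1.1], [-0.1, 0.7]]
hub [669.4 -29.5  94. ]
lev top [ 640.4 -166.3  146. ] bot [ 637.6 -164.9   90. ]
outlet [614.42496553 -26.86533664]
lever pred 0 [ 663.3817886  -169.09131695]
lever pred 0.873 [ 558.34594882 -114.49946401]
dish left [618.1  37.   18. ] front [556.7 -24.9  18. ] handle top front corners [514.2 -11.9  70. ] [513.8 -26.3  70. ] [493. -13.   0.] [492.6 -27.1   0. ] [500.  -25.9  70. ]
handle side top [504.  -19.4  70. ]
tray [[ 512.2 -226.7   22. ]
 [ 525.6 -346.7   22. ]
 [ 410.6 -360.5   22. ]
 [ 395.8 -241.2   22. ]] [ 461.05  -293.775   22.   ]
foil [ 663.3 -232.2    6. ] fid [ 648.7 -350.6    9. ] [ 507.1 -384.3    9. ]
red tray [439.1 175.7  22. ] [436.2  56.   22. ]
```

Emit:
arm_command(
  delta_pos=[
    [-0.645, -0.511, 0.05],
    [-0.645, -0.511, 0.05],
    [-0.645, -0.511, 0.05],
    [-0.645, -0.511, 0.05],
    [-0.645, -0.511, 0.05],
    [-0.645, -0.511, 0.05],
    [-0.645, -0.511, 0.05],
    [-0.645, -0.511, 0.05],
    [-0.645, -0.511, 0.05],
    [-0.645, -0.511, 0.05],
    [-0.645, -0.511, 0.05],
    [-0.645, -0.511, 0.05],
  ],
  twist=[1.322, 1.322, 1.322, 1.322, 1.322, 1.322, 1.322, 1.322, 1.322, 1.322, 1.322, 1.322],
  claw=[1, 1, 1, 1, 1, 1, 1, 1, 1, 1, 1, 1],
)

```text
time: 1.7
eef_pos: [608.2, -99.7, 185.8]
eef_rot: [3.141, -0.0, 1.355]
ft_force: [0.3, 0.4, -0.2]
gripper_width: 0.998
grasp_force: 0.0
```

```bash
cat >> h.py <<'E'
def go(x,y,z,yaw=None,p0=None):
    s=manip.state(); p,r=(s["eef_pos"],s["eef_rot"]) if p0 is None else p0
    M=R.from_euler('xyz',r).as_matrix(); tw=0 if yaw is None else (r[2]-yaw+np.pi)%(2*np.pi)-np.pi
    print("d_tool m",(M.T@(np.array([x,y,z])-p)/1000).round(4).tolist(),"twist",round(tw,4))
def st():
    s=manip.state(); print({k:np.round(s[k],3).tolist() for k in("time","joints","eef_pos","eef_rot","ft_force","torque","gripper_width","grasp_force")})
E
python3 - <<'E'
from h import *
st(); go(639,-165.5,180,1.354); go(639,-165.5,101,1.354)
E
```

```text
{'time': 1.7, 'joints': [-0.34, 0.299, 0.56, 1.621, -0.165, 1.269, 0.032], 'eef_pos': [608.153, -99.653, 185.828], 'eef_rot': [3.141, -0.0, 1.355], 'ft_force': [0.281, 0.413, -0.248], 'torque': [0.085, -0.013, 0.052], 'gripper_width': 0.998, 'grasp_force': 0.0}
d_tool m [-0.0577, 0.0443, 0.0058] twist 0.0005
d_tool m [-0.0577, 0.0442, 0.0848] twist 0.0005
```

Emit:
arm_command(
  delta_pos=[
    [-0.0577, 0.0443, 0.006],
    [-0.0577, 0.0443, 0.006],
    [-0.0577, 0.0443, 0.03],
    [-0.0577, 0.0443, 0.06],
    [-0.0577, 0.0443, 0.085],
    [-0.0577, 0.0443, 0.085],
    [-0.0577, 0.0443, 0.085],
  ],
  twist=[0, 0, 0, 0, 0, 0, 0],
  claw=[1, 1, 1, 1, 1, 1, 0.4],
)

```text
time: 2.58
eef_pos: [639.0, -163.5, 102.0]
eef_rot: [3.14, -0.0, 1.355]
ft_force: [0.3, -0.5, 0.7]
gripper_width: 0.82
grasp_force: 0.0
```

```bash
python3 - <<'E'
from h import *
st(); pic("top","t2.png",(340,170,460,260),6)
E
```

```text
{'time': 2.575, 'joints': [-0.215, 0.468, 0.556, 1.595, -0.264, 1.153, 0.185], 'eef_pos': [638.962, -163.512, 101.975], 'eef_rot': [3.14, -0.0, 1.355], 'ft_force': [0.325, -0.498, 0.669], 'torque': [-0.017, 0.001, 0.025], 'gripper_width': 0.82, 'grasp_force': 0.0}
```

View pics/t2.png

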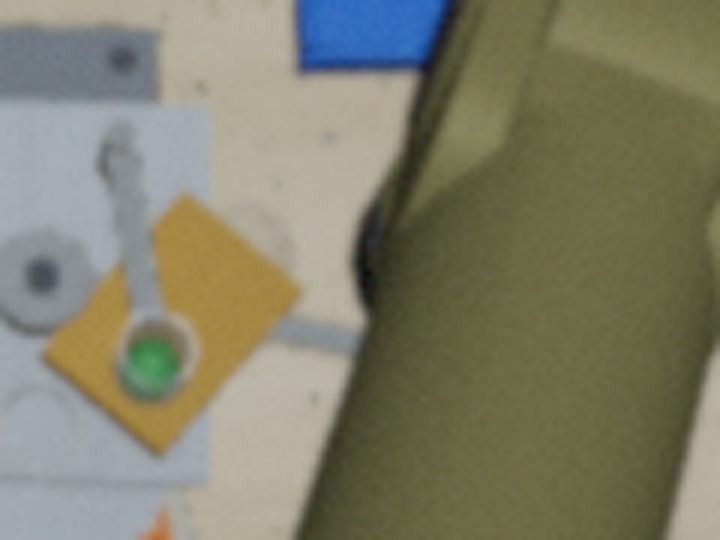

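The arm hides the grip; the lever hasn't moved. I'll close on it.

Emit:
arm_command(
  delta_pos=[
    [0, 0, 0],
    [0, 0, 0],
    [0, 0, 0],
    [0, 0, 0],
    [0, 0, 0],
    [0, 0, 0],
    [0, 0, 0],
    [0, 0, 0],
  ],
  twist=[0, 0, 0, 0, 0, 0, 0, 0],
  claw=[0, 0, 0, 0, 0, 0, 0, 0],
)

```text
time: 3.62
eef_pos: [638.9, -164.2, 101.6]
eef_rot: [3.14, -0.0, 1.354]
ft_force: [0.6, -1.2, 4.0]
gripper_width: 0.171
grasp_force: 58.5
```

```bash
python3 - <<'E'
from h import *
st()
# stroke rows: axis, start at commanded pose
ax=np.array([669.4,-29.4]); s=manip.state(); p=s["eef_pos"]; r=s["eef_rot"]; M=R.from_euler('xyz',r).as_matrix()
a0=np.arctan2(*(p[:2]-ax)[::-1]); rad=np.hypot(*(p[:2]-ax)); print(a0,rad)
for q in np.round(np.arange(.08,.93,.08),2).tolist()+[.9]:
    t=ax+rad*np.array([np.cos(a0-q),np.sin(a0-q)]); print(q,(M.T@np.r_[(t-p[:2])/1000,0]).round(4).tolist())
E
```

```text
{'time': 3.625, 'joints': [-0.214, 0.469, 0.557, 1.595, -0.265, 1.152, 0.185], 'eef_pos': [638.937, -164.173, 101.604], 'eef_rot': [3.14, -0.0, 1.354], 'ft_force': [0.596, -1.209, 3.959], 'torque': [-0.002, -0.042, 0.064], 'gripper_width': 0.171, 'grasp_force': 58.496}
-1.7930955072462114 138.17315841923806
0.08 [0.0005, -0.011, -0.0]
0.16 [0.0019, -0.022, -0.0]
0.24 [0.0041, -0.0328, -0.0001]
0.32 [0.0072, -0.0434, -0.0001]
0.4 [0.0112, -0.0537, -0.0001]
0.48 [0.016, -0.0637, -0.0001]
0.56 [0.0215, -0.0733, -0.0001]
0.64 [0.0278, -0.0824, -0.0001]
0.72 [0.0348, -0.0909, -0.0001]
0.8 [0.0424, -0.0989, -0.0002]
0.88 [0.0507, -0.1062, -0.0002]
0.9 [0.0529, -0.108, -0.0002]
```

Emit:
arm_command(
  delta_pos=[
    [0.0001, -0.0055, 0],
    [0.0005, -0.011, 0],
    [0.0019, -0.022, 0],
    [0.0041, -0.0328, 0],
    [0.0072, -0.0434, 0],
    [0.0112, -0.0537, 0],
    [0.016, -0.0637, 0],
    [0.0215, -0.0733, 0],
    [0.0278, -0.0824, 0],
    [0.0348, -0.0909, 0],
    [0.0385, -0.095, 0],
    [0.0424, -0.0989, 0],
  ],
  twist=[0.04, 0.08, 0.16, 0.24, 0.32, 0.4, 0.48, 0.56, 0.64, 0.72, 0.76, 0.8],
  claw=[0, 0, 0, 0, 0, 0, 0, 0, 0, 0, 0, 0],
)

```text
time: 5.12
eef_pos: [551.7, -102.2, 101.5]
eef_rot: [3.139, -0.001, 0.553]
ft_force: [1.7, -2.5, 4.0]
gripper_width: 0.17
grasp_force: 58.7
```

```bash
cat >> h.py <<'E'
ax=np.array([669.4,-29.4])
def arc(qs,rad=138.2):
    s=manip.state(); p=s["eef_pos"]; r=s["eef_rot"]; M=R.from_euler('xyz',r).as_matrix()
    a0=np.arctan2(*(p[:2]-ax)[::-1]); print("q now",-1.793-a0,"rad",np.hypot(*(p[:2]-ax)))
    for q in qs:
        a=-1.793-q; t=ax+rad*np.array([np.cos(a),np.sin(a)]); print(q,(M.T@np.r_[(t-p[:2])/1000,0]).round(4).tolist(),round(q-(1.354-r[2]),3))
E
python3 - <<'E'
from h import *
st(); arc([.83,.86,.88,.89])
E
```

```text
{'time': 5.125, 'joints': [-0.491, 0.279, 0.722, 1.854, -0.207, 1.082, -0.709], 'eef_pos': [551.681, -102.178, 101.534], 'eef_rot': [3.139, -0.001, 0.553], 'ft_force': [1.723, -2.453, 3.96], 'torque': [-0.294, -0.268, 0.197], 'gripper_width': 0.17, 'grasp_force': 58.687}
q now 0.7948719654204128 rad 138.39959215185945
0.83 [0.0003, -0.0049, -0.0] 0.029
0.86 [0.0005, -0.009, -0.0] 0.059
0.88 [0.0007, -0.0118, -0.0] 0.079
0.89 [0.0008, -0.0131, -0.0] 0.089
```

Emit:
arm_command(
  delta_pos=[
    [0.0003, -0.005, 0],
    [0.0005, -0.009, 0],
    [0.0007, -0.0118, 0],
    [0.0008, -0.0131, 0],
    [0.0008, -0.0131, 0],
    [0.0008, -0.0131, 0],
  ],
  twist=[0.03, 0.06, 0.08, 0.08, 0.08, 0.08],
  claw=[0, 0, 0, 0, 0, 0],
)

```text
time: 5.88
eef_pos: [545.8, -91.7, 101.5]
eef_rot: [3.138, -0.002, 0.473]
ft_force: [2.6, -4.9, 4.1]
gripper_width: 0.169
grasp_force: 58.8
```

```bash
python3 - <<'E'
from h import *
st(); arc([.84,.76,.68,.6,.52,.44,.36,.28,.2,.12,.04,0]); pic("side","s2.png",(245,185,385,285),5)
E
```

```text
{'time': 5.875, 'joints': [-0.525, 0.262, 0.734, 1.873, -0.196, 1.077, -0.813], 'eef_pos': [545.785, -91.71, 101.534], 'eef_rot': [3.138, -0.002, 0.473], 'ft_force': [2.644, -4.899, 4.058], 'torque': [-0.85, -0.502, 0.11], 'gripper_width': 0.169, 'grasp_force': 58.783}
q now 0.8816971250898 rad 138.43180649516356
0.84 [0.0003, 0.0058, 0.0] -0.041
0.76 [0.0012, 0.0168, 0.0001] -0.121
0.68 [0.0029, 0.0277, 0.0001] -0.201
0.6 [0.0055, 0.0385, 0.0001] -0.281
0.52 [0.0089, 0.049, 0.0002] -0.361
0.44 [0.0131, 0.0592, 0.0002] -0.441
0.36 [0.0182, 0.069, 0.0003] -0.521
0.28 [0.024, 0.0784, 0.0003] -0.601
0.2 [0.0306, 0.0873, 0.0004] -0.681
0.12 [0.0379, 0.0956, 0.0004] -0.761
0.04 [0.0458, 0.1033, 0.0004] -0.841
0 [0.0499, 0.107, 0.0005] -0.881
```

View pics/s2.png

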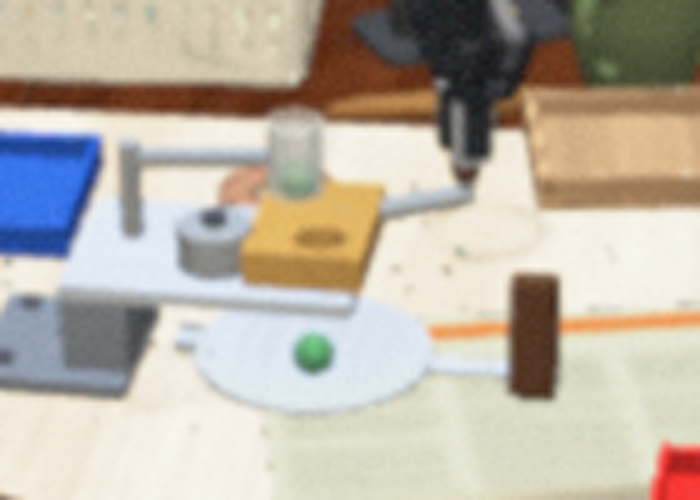

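The ball is in the dish, at crop (313,352), and the second ball is still in the tube. Now I'll ease the lever back home.

Emit:
arm_command(
  delta_pos=[
    [0.0003, 0.0058, 0],
    [0.0012, 0.0168, 0],
    [0.0029, 0.0277, 0],
    [0.0055, 0.0385, 0],
    [0.0089, 0.049, 0],
    [0.0131, 0.0592, 0],
    [0.0182, 0.069, 0],
    [0.024, 0.0784, 0],
    [0.0306, 0.0873, 0],
    [0.0379, 0.0956, 0],
    [0.042, 0.0995, 0],
    [0.0458, 0.1033, 0],
  ],
  twist=[-0.04, -0.12, -0.2, -0.28, -0.36, -0.44, -0.52, -0.6, -0.68, -0.76, -0.8, -0.84],
  claw=[0, 0, 0, 0, 0, 0, 0, 0, 0, 0, 0, 0],
)

```text
time: 7.42
eef_pos: [632.9, -162.7, 101.6]
eef_rot: [3.14, 0.001, 1.313]
ft_force: [0.4, -2.7, 5.9]
gripper_width: 0.165
grasp_force: 58.9
```

```bash
python3 - <<'E'
from h import *
st(); arc([.02,0])
E
```

```text
{'time': 7.425, 'joints': [-0.23, 0.458, 0.572, 1.613, -0.264, 1.147, 0.146], 'eef_pos': [632.916, -162.659, 101.578], 'eef_rot': [3.14, 0.001, 1.313], 'ft_force': [0.428, -2.686, 5.918], 'torque': [-0.519, -0.073, -0.079], 'gripper_width': 0.165, 'grasp_force': 58.943}
q now 0.04503011188972095 rad 138.16325446017177
0.02 [-0.0, 0.0035, 0.0] -0.021
0 [0.0, 0.0062, 0.0] -0.041
```

Emit:
arm_command(
  delta_pos=[
    [0, 0.0035, 0],
    [0, 0.006, 0],
    [0, 0.006, 0],
    [0, 0.006, 0],
    [0, 0.006, 0],
    [0, 0.006, 0],
    [0, 0.006, 0],
    [0, 0.006, -0.04],
    [0, 0.006, -0.09],
    [0, 0.006, -0.12],
    [0, 0.006, -0.12],
  ],
  twist=[-0.02, -0.04, -0.04, -0.04, -0.04, -0.04, -0.04, -0.04, -0.04, -0.04, -0.04],
  claw=[0, 0, 0, 0.5, 0.8, 0.8, 0.8, 0.8, 0.8, 0.8, 0.8],
)

```text
time: 8.8
eef_pos: [639.8, -162.9, 224.0]
eef_rot: [3.136, -0.001, 1.354]
ft_force: [-0.6, -0.7, -0.0]
gripper_width: 0.801
grasp_force: 0.0
```

```bash
python3 - <<'E'
from h import *
st(); go(506,-19,200,3.09); go(506,-19,130,3.09)
E
```

```text
{'time': 8.8, 'joints': [-0.241, 0.378, 0.594, 1.459, -0.213, 1.364, 0.146], 'eef_pos': [639.816, -162.909, 223.978], 'eef_rot': [3.136, -0.001, 1.354], 'ft_force': [-0.63, -0.652, -0.003], 'torque': [0.021, -0.003, -0.027], 'gripper_width': 0.801, 'grasp_force': 0.0}
d_tool m [0.1117, -0.1618, 0.0231] twist -1.7362
d_tool m [0.1117, -0.1622, 0.0931] twist -1.7362
```

Emit:
arm_command(
  delta_pos=[
    [0.1117, -0.162, 0.023],
    [0.1117, -0.162, 0.023],
    [0.1117, -0.162, 0.023],
    [0.1117, -0.162, 0.023],
    [0.1117, -0.162, 0.023],
    [0.1117, -0.162, 0.023],
    [0.1117, -0.162, 0.023],
    [0.1117, -0.162, 0.023],
    [0.1117, -0.162, 0.023],
    [0.1117, -0.162, 0.023],
    [0.1117, -0.162, 0.023],
  ],
  twist=[-1.736, -1.736, -1.736, -1.736, -1.736, -1.736, -1.736, -1.736, -1.736, -1.736, -1.736],
  claw=[0.8, 0.8, 0.8, 0.8, 0.8, 0.8, 0.8, 0.8, 0.8, 0.8, 0.8],
)

```text
time: 10.18
eef_pos: [503.3, -18.2, 196.6]
eef_rot: [-3.141, -0.002, 3.089]
ft_force: [0.0, 0.1, 1.2]
gripper_width: 0.8
grasp_force: 0.0
```

```bash
python3 - <<'E'
from h import *
st(); go(506,-19,30,3.09); pic("side","s3.png",(245,170,405,290),5); pic("top","t3.png",(300,170,440,310),4)
E
```

```text
{'time': 10.175, 'joints': [-0.444, 0.024, 0.437, 1.868, -0.01, 1.254, 1.514], 'eef_pos': [503.343, -18.217, 196.578], 'eef_rot': [-3.141, -0.002, 3.089], 'ft_force': [0.026, 0.109, 1.197], 'torque': [0.027, 0.028, 0.008], 'gripper_width': 0.8, 'grasp_force': 0.0}
d_tool m [-0.003, -0.0006, 0.1666] twist -0.0006
```

View pics/s3.png

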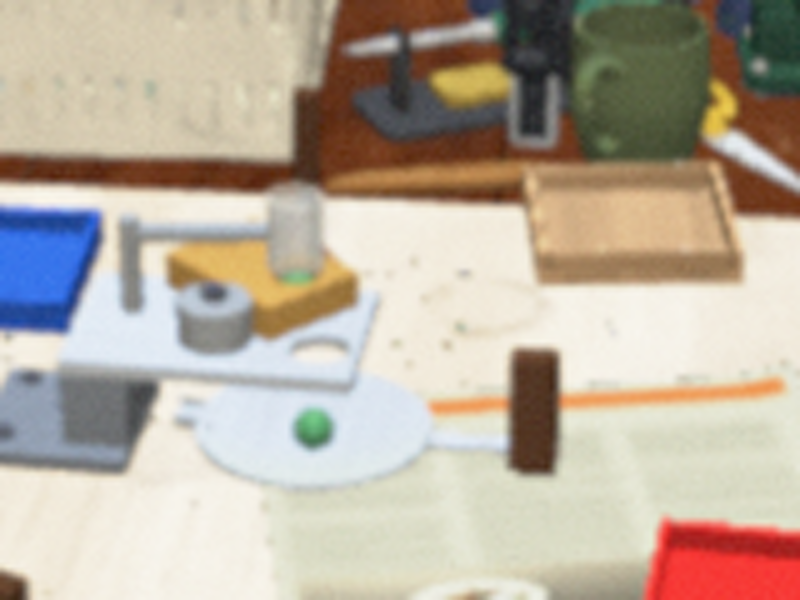

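View pics/t3.png

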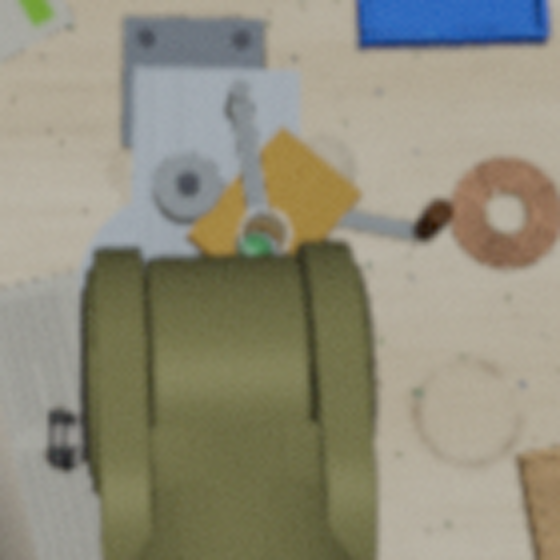

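The lever is home and the spare ball has dropped into the pocket. The dish handle is where I measured it, so I'll descend and grip.

Emit:
arm_command(
  delta_pos=[
    [-0.003, 0, 0.04],
    [-0.003, 0, 0.08],
    [-0.003, 0, 0.12],
    [-0.003, 0, 0.15],
    [-0.003, 0, 0.167],
    [-0.003, 0, 0.167],
    [-0.003, 0, 0.167],
    [-0.003, 0, 0.167],
    [-0.003, 0, 0.167],
    [-0.003, 0, 0.167],
    [-0.003, 0, 0.167],
    [-0.003, 0, 0.167],
  ],
  twist=[0, 0, 0, 0, 0, 0, 0, 0, 0, 0, 0, 0],
  claw=[0.8, 0.8, 0.8, 0.8, 0.8, 0.8, 0.6, 0.5, 0.4, 0.34, 0.3, 0.27],
)

```text
time: 11.78
eef_pos: [507.2, -18.5, 30.9]
eef_rot: [3.142, 0.0, 3.09]
ft_force: [0.2, -0.3, -0.2]
gripper_width: 0.27
grasp_force: 0.0
```

Emit:
arm_command(
  delta_pos=[
    [0, 0, 0],
    [0, 0, 0],
    [0, 0, 0],
    [0, 0, 0],
    [0, 0, 0],
    [0, 0, 0],
    [0, 0, 0],
    [0, 0, 0],
  ],
  twist=[0, 0, 0, 0, 0, 0, 0, 0],
  claw=[0.23, 0.21, 0.19, 0.17, 0.1, 0, 0, 0],
)

```text
time: 12.78
eef_pos: [507.2, -18.5, 30.9]
eef_rot: [3.141, 0.0, 3.09]
ft_force: [-1.2, -0.5, 1.9]
gripper_width: 0.18
grasp_force: 58.3
```

```bash
python3 - <<'E'
from h import *
st()
E
```

```text
{'time': 12.775, 'joints': [-0.41, 0.23, 0.434, 2.026, -0.122, 0.909, 1.608], 'eef_pos': [507.243, -18.469, 30.94], 'eef_rot': [3.141, 0.0, 3.09], 'ft_force': [-1.223, -0.53, 1.863], 'torque': [-0.02, 0.114, 0.022], 'gripper_width': 0.18, 'grasp_force': 58.346}
```

Emit:
arm_command(
  delta_pos=[
    [0, 0, -0.001],
    [0, 0, -0.003],
    [0, 0, -0.005],
    [0, 0, -0.006],
    [0, 0, -0.006],
    [0.001, 0, -0.006],
    [0.003, 0, -0.006],
    [0.006, 0, -0.006],
    [0.01, 0, -0.006],
    [0.013, 0, -0.006],
    [0.015, 0, -0.006],
    [0.015, 0, -0.006],
  ],
  twist=[0, 0, 0, 0, 0, 0, 0, 0, 0, 0, 0, 0],
  claw=[0, 0, 0, 0, 0, 0, 0, 0, 0, 0, 0, 0],
)

```text
time: 14.28
eef_pos: [492.1, -17.7, 36.9]
eef_rot: [3.141, 0.0, 3.09]
ft_force: [0.1, 0.5, -1.6]
gripper_width: 0.183
grasp_force: 58.4
```

```bash
python3 - <<'E'
from h import *
st(); pic("side","s4.png",(245,185,405,285),5); go(430,-15,37)
E
```

```text
{'time': 14.275, 'joints': [-0.421, 0.189, 0.437, 2.058, -0.101, 0.915, 1.589], 'eef_pos': [492.107, -17.711, 36.891], 'eef_rot': [3.141, 0.0, 3.09], 'ft_force': [0.087, 0.451, -1.595], 'torque': [-0.046, 0.218, 0.004], 'gripper_width': 0.183, 'grasp_force': 58.363}
d_tool m [0.0623, -0.0005, -0.0001] twist 0
```

View pics/s4.png

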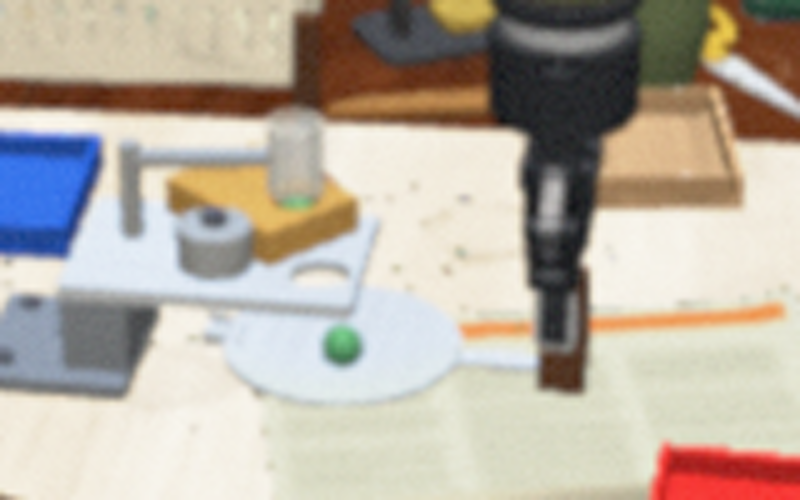

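The dish is lifted and level, with the ball in the middle at crop (342,345). I'll keep drawing it out.

Emit:
arm_command(
  delta_pos=[
    [0.001, 0, 0],
    [0.004, 0, 0],
    [0.009, 0, 0],
    [0.016, 0, 0],
    [0.024, 0, 0],
    [0.032, 0, 0],
    [0.039, 0, 0],
    [0.045, 0, 0],
    [0.05, 0, 0],
    [0.053, 0, 0],
    [0.055, 0, 0],
    [0.055, 0, 0],
  ],
  twist=[0, 0, 0, 0, 0, 0, 0, 0, 0, 0, 0, 0],
  claw=[0, 0, 0, 0, 0, 0, 0, 0, 0, 0, 0, 0],
)

```text
time: 15.82
eef_pos: [437.3, -14.9, 36.9]
eef_rot: [3.141, 0.0, 3.09]
ft_force: [-0.3, 0.3, -3.1]
gripper_width: 0.18
grasp_force: 58.4
```

```bash
python3 - <<'E'
from h import *
st()
E
```

```text
{'time': 15.825, 'joints': [-0.447, 0.069, 0.434, 2.181, -0.037, 0.898, 1.529], 'eef_pos': [437.309, -14.856, 36.885], 'eef_rot': [3.141, 0.0, 3.09], 'ft_force': [-0.285, 0.337, -3.137], 'torque': [-0.053, 0.261, 0.007], 'gripper_width': 0.18, 'grasp_force': 58.37}
```

Emit:
arm_command(
  delta_pos=[
    [0, 0, 0],
    [0, 0, 0],
    [0, 0, 0],
    [0, 0, 0],
    [0, 0, 0],
    [0, 0, 0],
    [0, 0, 0],
    [0, 0, 0],
    [0, 0, 0],
    [0, 0, 0],
    [0, 0, 0],
    [0, 0, 0],
  ],
  twist=[0.01, 0.03, 0.06, 0.1, 0.15, 0.2, 0.25, 0.3, 0.35, 0.39, 0.42, 0.44],
  claw=[0, 0, 0, 0, 0, 0, 0, 0, 0, 0, 0, 0],
)

```text
time: 17.32
eef_pos: [437.3, -14.9, 36.8]
eef_rot: [3.142, 0.0, 2.648]
ft_force: [0.5, -0.1, -2.8]
gripper_width: 0.176
grasp_force: 58.4
```

Emit:
arm_command(
  delta_pos=[
    [0, 0, 0],
    [0, 0, 0],
    [0, 0, 0],
    [0, 0, 0],
    [0, 0, 0],
    [0, 0, 0],
    [0, 0, 0],
    [0, 0, 0],
    [0, 0, 0],
    [0, 0, 0],
    [0, 0, 0],
    [0, 0, 0],
  ],
  twist=[0.02, 0.05, 0.09, 0.14, 0.2, 0.26, 0.32, 0.38, 0.44, 0.49, 0.52, 0.54],
  claw=[0, 0, 0, 0, 0, 0, 0, 0, 0, 0, 0, 0],
)

```text
time: 18.82
eef_pos: [437.3, -14.8, 36.9]
eef_rot: [3.141, 0.0, 2.109]
ft_force: [0.1, 0.1, -1.8]
gripper_width: 0.178
grasp_force: 58.4
```

```bash
python3 - <<'E'
from h import *
st(); go(470,-95,120,3.09-1.571)
E
```

```text
{'time': 18.825, 'joints': [-0.49, 0.069, 0.479, 2.183, -0.041, 0.898, 0.551], 'eef_pos': [437.32, -14.847, 36.856], 'eef_rot': [3.141, 0.0, 2.109], 'ft_force': [0.133, 0.061, -1.826], 'torque': [0.182, 0.109, -0.002], 'gripper_width': 0.178, 'grasp_force': 58.392}
d_tool m [-0.0856, -0.013, -0.0831] twist 0.5897
```

Emit:
arm_command(
  delta_pos=[
    [0, 0, -0.002],
    [0, 0, -0.006],
    [0, 0, -0.013],
    [0, 0, -0.022],
    [0, 0, -0.032],
    [0, 0, -0.042],
    [0, 0, -0.052],
    [0, 0, -0.061],
    [0, 0, -0.069],
    [0, 0, -0.075],
    [0, 0, -0.08],
    [0, 0, -0.083],
  ],
  twist=[0.02, 0.05, 0.1, 0.16, 0.22, 0.29, 0.36, 0.42, 0.48, 0.53, 0.57, 0.59],
  claw=[0, 0, 0, 0, 0, 0, 0, 0, 0, 0, 0, 0],
)

```text
time: 20.32
eef_pos: [437.5, -14.9, 120.4]
eef_rot: [3.141, -0.0, 1.518]
ft_force: [0.6, -1.1, -2.2]
gripper_width: 0.179
grasp_force: 58.4
```

```bash
python3 - <<'E'
from h import *
st(); go(470,-97,120,3.09-1.571)
E
```

```text
{'time': 20.325, 'joints': [-0.505, -0.063, 0.468, 2.105, 0.032, 1.092, -0.105], 'eef_pos': [437.526, -14.86, 120.367], 'eef_rot': [3.141, -0.0, 1.518], 'ft_force': [0.606, -1.085, -2.21], 'torque': [0.156, 0.02, 0.01], 'gripper_width': 0.179, 'grasp_force': 58.421}
d_tool m [-0.0803, 0.0367, 0.0004] twist -0.0006
```

Emit:
arm_command(
  delta_pos=[
    [-0.0016, 0.0007, 0],
    [-0.0056, 0.0026, 0],
    [-0.012, 0.0055, 0],
    [-0.021, 0.0095, 0],
    [-0.031, 0.0143, 0],
    [-0.042, 0.019, 0],
    [-0.052, 0.0238, 0],
    [-0.0616, 0.028, 0],
    [-0.069, 0.0316, 0],
    [-0.0745, 0.034, 0],
    [-0.078, 0.036, 0],
    [-0.08, 0.037, 0],
  ],
  twist=[0, 0, 0, 0, 0, 0, 0, 0, 0, 0, 0, 0],
  claw=[0, 0, 0, 0, 0, 0, 0, 0, 0, 0, 0, 0],
)

```text
time: 21.82
eef_pos: [470.2, -96.7, 119.8]
eef_rot: [-3.142, -0.0, 1.52]
ft_force: [0.9, -0.2, -2.4]
gripper_width: 0.179
grasp_force: 58.5
```

Emit:
arm_command(
  delta_pos=[
    [0, 0, 0],
    [0, 0, 0],
    [0, 0, 0],
    [0, 0, 0],
    [0, 0, 0],
    [0, 0, 0],
    [0, 0, 0],
    [0, 0, 0],
  ],
  twist=[0, 0, 0, 0, 0, 0, 0, 0],
  claw=[0, 0, 0, 0, 0, 0, 0, 0],
)

```text
time: 22.82
eef_pos: [470.2, -96.6, 119.8]
eef_rot: [3.142, -0.0, 1.52]
ft_force: [0.1, 0.1, -1.7]
gripper_width: 0.18
grasp_force: 58.4
```

```bash
python3 - <<'E'
from h import *
st()
a=cv2.resize(manip.camera("top")[200:340,330:500,::-1],None,fx=3.4,fy=3.4,interpolation=2)
b=cv2.resize(manip.camera("side")[150:300,245:435,::-1],None,fx=3.6,fy=3.6,interpolation=2)
a=cv2.resize(a,(395,325)); b=cv2.resize(b,(395,312))
a=cv2.copyMakeBorder(a,0,0,0,5,0); b=cv2.copyMakeBorder(b,0,13,0,0,0)
cv2.imwrite("pics/fin.png",np.hstack([a,b]))
E
```

```text
{'time': 22.825, 'joints': [-0.412, 0.041, 0.575, 2.017, -0.025, 1.09, 0.124], 'eef_pos': [470.155, -96.646, 119.847], 'eef_rot': [3.142, -0.0, 1.52], 'ft_force': [0.136, 0.057, -1.722], 'torque': [0.163, -0.007, -0.002], 'gripper_width': 0.18, 'grasp_force': 58.41}
```

View pics/fin.png

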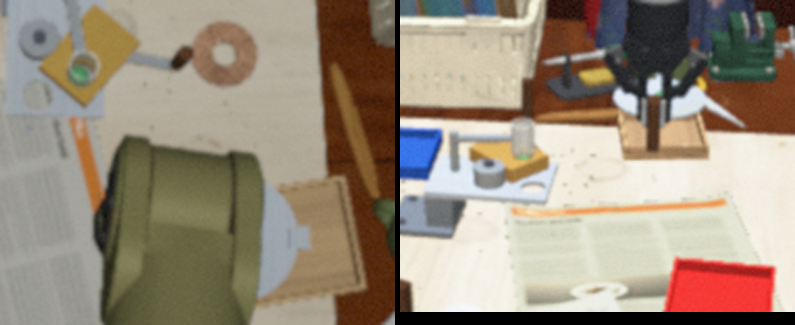

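The spout tip is over the tray, at about (461,-285). The arm hides the ball from the top camera, so I'll check for green pixels where the side view should show it.

```bash
python3 - <<'E'
from h import *
c=np.array([470,-97,0])+115*np.array([np.cos(-1.622),np.sin(-1.622),0]); c[2]=89+16
for n in("side","top"):
    im=manip.camera(n).astype(int); e=proj(n,c)[0]; print(n,"expect",e)
    g=(im[...,1]>im[...,0]*1.4)&(im[...,1]>im[...,2]*1.2)&(im[...,1]>50)
    v,u=np.nonzero(g); m=(abs(u-e[0])<40)&(abs(v-e[1])<35); print(np.c_[u[m],v[m]].tolist()[:40])
E
```

```text
side expect [370.1 197.3]
[[405, 163], [406, 163], [407, 163], [408, 163], [409, 163], [405, 164], [406, 164], [407, 164], [408, 164], [409, 164], [402, 165], [403, 165], [405, 165], [406, 165], [407, 165], [408, 165], [409, 165], [396, 166], [397, 166], [398, 166], [399, 166], [400, 166], [401, 166], [402, 166], [403, 166], [405, 166], [406, 166], [407, 166], [408, 166], [409, 166], [396, 167], [397, 167], [398, 167], [399, 167], [400, 167], [401, 167], [402, 167], [403, 167], [405, 167], [406, 167]]
top expect [431.3 301.8]
[]
```

The ball is hidden exactly behind the handle, so I'll turn back gently for a short peek.

Emit:
arm_command(
  delta_pos=[
    [0, 0, 0],
    [0, 0, 0],
    [0, 0, 0],
    [0, 0, 0],
    [0, 0, 0],
    [0, 0, 0],
    [0, 0, 0],
    [0, 0, 0],
    [0, 0, 0],
    [0, 0, 0],
    [0, 0, 0],
    [0, 0, 0],
  ],
  twist=[-0.01, -0.03, -0.06, -0.1, -0.15, -0.2, -0.25, -0.29, -0.32, -0.34, -0.35, -0.35],
  claw=[0, 0, 0, 0, 0, 0, 0, 0, 0, 0, 0, 0],
)

```text
time: 24.52
eef_pos: [470.1, -96.7, 119.8]
eef_rot: [3.142, -0.0, 1.87]
ft_force: [-0.1, -0.4, -2.4]
gripper_width: 0.181
grasp_force: 58.4
```

```bash
python3 - <<'E'
from h import *
st()
a=-1.622+.35
c=np.array([470,-97,0])+115*np.array([np.cos(a),np.sin(a),0]); c[2]=89+16
im=manip.camera("side").astype(int); e=proj("side",c)[0]; print("expect",e)
g=(im[...,1]>im[...,0]*1.3)&(im[...,1]>im[...,2]*1.15)&(im[...,1]>45)
v,u=np.nonzero(g); m=(abs(u-e[0])<30)&(abs(v-e[1])<20); print(m.sum(),u[m].mean(),v[m].mean(),u[m].min(),u[m].max(),v[m].min(),v[m].max())
E
```

```text
{'time': 24.525, 'joints': [-0.403, 0.041, 0.566, 2.017, -0.025, 1.09, 0.474], 'eef_pos': [470.118, -96.679, 119.813], 'eef_rot': [3.142, -0.0, 1.87], 'ft_force': [-0.14, -0.42, -2.37], 'torque': [0.22, 0.088, -0.061], 'gripper_width': 0.181, 'grasp_force': 58.409}
expect [355.8 197.5]
31 356.0 197.74193548387098 353 359 195 200
```

The ball is in the middle, within a pixel of where it should be. I'll turn back and let it settle.

Emit:
arm_command(
  delta_pos=[
    [0, 0, 0],
    [0, 0, 0],
    [0, 0, 0],
    [0, 0, 0],
    [0, 0, 0],
    [0, 0, 0],
    [0, 0, 0],
    [0, 0, 0],
    [0, 0, 0],
    [0, 0, 0],
    [0, 0, 0],
    [0, 0, 0],
  ],
  twist=[0.01, 0.03, 0.06, 0.1, 0.15, 0.2, 0.25, 0.29, 0.32, 0.34, 0.35, 0.35],
  claw=[0, 0, 0, 0, 0, 0, 0, 0, 0, 0, 0, 0],
)

```text
time: 26.08
eef_pos: [470.2, -96.7, 119.9]
eef_rot: [3.141, -0.0, 1.52]
ft_force: [-0.2, 0.6, -2.4]
gripper_width: 0.178
grasp_force: 58.5
```

Emit:
arm_command(
  delta_pos=[
    [0, 0, 0],
    [0, 0, 0],
    [0, 0, 0],
    [0, 0, 0],
    [0, 0, 0],
    [0, 0, 0],
    [0, 0, 0],
    [0, 0, 0],
    [0, 0, 0],
    [0, 0, 0],
    [0, 0, 0],
    [0, 0, 0],
  ],
  twist=[0, 0, 0, 0, 0, 0, 0, 0, 0, 0, 0, 0],
  claw=[0, 0, 0, 0, 0, 0, 0, 0, 0, 0, 0, 0],
)

```text
time: 27.58
eef_pos: [470.2, -96.7, 119.8]
eef_rot: [3.141, -0.0, 1.52]
ft_force: [-0.6, -0.5, -0.9]
gripper_width: 0.175
grasp_force: 58.4
```

```bash
python3 - <<'E'
from h import *
st(); print(manip.hand_in())
E
```

```text
{'time': 27.575, 'joints': [-0.412, 0.041, 0.576, 2.017, -0.025, 1.09, 0.124], 'eef_pos': [470.157, -96.672, 119.836], 'eef_rot': [3.141, -0.0, 1.52], 'ft_force': [-0.642, -0.527, -0.879], 'torque': [0.172, -0.053, -0.049], 'gripper_width': 0.175, 'grasp_force': 58.42}
the job is handed in; nothing more can be done
None
```

Job handed in at 27.6 s: one ball drawn, the lever eased home, and the dish held still about 89 mm above the table, a quarter turn right with its spout over the wooden tray; the ball was seen in the middle just before the last slow turn, and the spare is still in the dispenser.

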